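# Hang the midrange driver in the bayonet test stand

### The job

Take the gold midrange driver by its orange grip, hang it by its two lugs on the bayonet hooks of the blue test ring, and, pressing lightly on the sprung grip, twist it clockwise (seen from above) until both lugs drop into their locking notches, then let go and leave it hanging there. Feel for the notch and stop turning as soon as the lugs drop in: do not wring the ring round in its soft rubber mounts, do not lean on it with more than about 3 kg, and leave everything else on the bench where it is.

Things in the scene. Friction and masses are not known exactly. Their poses are not given: they have to be found in the camera images.
- grip_bar (a point): Centre of the orange T grip bar on the gold midrange driver; bar 56 mm long (own x), 14 wide (y), 24 high (z up), 115 mm above the underside of the magnet it stands on (64 mm wide, 22 high). Rim: 100 mm disc, 57 to 65 mm below this point. Two lugs in line with the bar (its x and -x) reach 64 mm from the axis, 10 mm wide, 6 high, underside 64 mm below this point. Half a turn gives the same part.
- grip_top (a point): Middle of the bar's top face, 12 mm above its centre. The bar sits on a well damped spring: pressed slowly, it yields up to 14 mm straight down towards the driver, 2 N to start and 0.5 N more per mm, then it is solid. It turns rigidly with the driver. Driver and grip: about 0.32 kg, varies. Fingers find nothing in their way down to 29 mm below the bar's centre.
- ring_axis (a point): On the upright axis of the round blue test ring, level with the track the lugs slide on, about 85 mm above the bench; z up, x to a gap. Ring open inside (106 mm), outside 144 mm. Chrome hooks roof the track, 53 to 67 mm from the axis, 8.5 to 14.5 mm above it. In the notches the unpressed bar's centre is 57 mm above this point (64 mm with lugs on the track, before the notch).
- ring_gap (a point): Track level, middle of one of two gaps in the hooks, 60 mm from the axis along the ring point's x (the other opposite; red marks). 17 mm wide: lugs pass down with 3 mm play. From here lugs slide only clockwise seen from above. Notches, hidden under the hooks, differ each time: 25 to 65 degrees on from the gaps, 7 mm deep, 7 mm wider than a lug, upright sides. The track is slippery nylon.
- ring (a joint): How far the blue ring is wrung in its rubber mounts about the vertical, rad, 0 at rest, negative clockwise from above; about 3.5 N m per rad, springs back. Dragging the lugs along the track with a light press wrings it some 0.02 to 0.05 rad; more than 0.12 rad overstrains the mounts.
- disc_a: Bystander: white ceramic magnet disc, 72 mm wide, 14 mm high; origin under its centre.
- disc_b: Bystander: a second such white disc.
- clamp_ring: Bystander: chrome three-armed spider clamp ring lying flat, 112 mm wide, 8 mm high; origin under its centre.
- anvil: Bystander: black cast-iron anvil weight, 100 by 70 mm with a horn, 74 mm high, 3 kg; origin under its centre.
- screwdriver: Bystander: screwdriver lying on the bench.
- jar: Bystander: amber jar, 56 mm wide, 70 mm high; origin under its centre.

How it is judged:
On the way:
1. the driver hangs with its lugs through the gaps, on the track (z of grip_bar in the frame of ring_axis below 0.067 m and horizontal distance between grip_bar and ring_axis below 0.006 m and angle between grip_bar's own z axis and vertical below 0.1 rad), for 0.2 s.
At the end, for the whole second after the job is handed in: The driver hangs with both lugs in the notches: its grip bar's centre 53.5 to 60.2 mm above the track level and within 5 mm of the ring's axis, upright within 3.4 degrees, let go of and at rest (z of grip_bar in the frame of ring_axis between 0.0535 and 0.0602 m and horizontal distance between grip_bar and ring_axis below 0.005 m and angle between grip_bar's own z axis and vertical below 0.06 rad); the robot touches nothing.
It fails at once if the driver is pressed on the stand with more than 30 N (contact force between driver and stand above 30 N).
It fails at once if the ring is wrung more than 0.12 rad (7 degrees) in its mounts (value of joint ring below -0.12 rad or value of joint ring above 0.12 rad).
It fails at once if a bystander is moved by more than 20 mm (distance of any of disc_a, disc_b, clamp_ring, anvil, screwdriver, jar from where it was at the start of the episode above 0.02 m).
It also fails if it takes over 51 s, if anything falls off the work surface, if the arm or the gripper's body presses on something with over 40 N, if the wrist force passes 120 N, or if a joint passes its speed limit or range.

### The arm

A 6-joint arm with a two-finger parallel gripper is mounted at the origin on the work surface. World frame = base frame: x ahead of the robot, y to its left, z up, the work surface at z = 0. Lengths are in m, angles in rad, forces in N, time in s.
With the tool pointing down it reaches from about 0.35 to 0.775 m from the base axis. Payload 7.3 kg.
Tool frame: the origin (TCP) lies at the very end of the fingers, on their centre line; the grasp point (between the pads) lies 19 mm behind it (robot.tcp_to_grasp is the distance from the TCP to the grasp point, in m); x points along the fingers, y is the direction in which the jaws open and shut, and the axes are right-handed (so a half turn about x gives the same grasp; the last joint's range is limited). The gripper opens to 92 mm and grips with 3 to 60 N. Pads are 19 mm wide; open, the fingers measure 130 mm over their backs; the gripper's body (75 mm by 190 mm) begins 47 mm behind the grasp point.
Start: joints at [-1.43, 0.342, 1.524, -0, 1.275, -0.146], TCP at [0.149, -0.504, 0.227] pointing down, gripper open.
Joint ranges: [-2.53, 2.53], [-0.77, 2.02], [0.04, 2.7], [-1, 4.14], [0.28, 2.66], [-3.11, 3.11]. Speed limits (rad/s): [2.57, 2.57, 3.14, 3.14, 3.14, 3.14].

### API

Orientations are given as [roll, pitch, yaw] about the fixed x, y, z axes, in that order (R = Rz(yaw) Ry(pitch) Rx(roll)).
In Python, from cell import robot gives the robot as it stands.
- The arm moves only by the tool move_arm, never from a script. Its argument "increments" is a list of rows, each a list of 4 numbers: the shift along the tool's x, y, z normalised to -1 to 1, where 1 is 40 cm, then the turn about the tool's x normalised to -1 to 1, where 1 is 60 degrees. In form: [[dx, dy, dz, twist], ...]. A call has 1 to 5 rows; each row is the pose to reach, as a shift and turn from the pose commanded when the call began, along the tool's axes at that moment; what a row does not reach only later rows make up. A row lasts 1/8 s, in which the tool goes at most 62.5 mm and 10.7 degrees, less where a joint would pass 70% of its speed; a pose out of reach is approached as far as the arm can. A call with a number of a shift or a turn outside -1 to 1 is refused whole. A call with a gripper value outside its range is refused whole. "gripper" is the closure, from 0 (fully open) to 1 (shut), set as the call begins (left out, the last holds). The fingers move at their own pace and stop on an object; "squeeze" is the grip in N (left out, the last holds). Time passes only in rows, so rows that repeat a pose let the fingers close. It gives the time, the measured TCP pose, the force and the opening at its end, in the units of the state.
- robot.observe(): the state, without advancing time (a new reading comes with each control period).
- robot.read_camera(name): name is "scene" or "top" or "wrist"; returns the picture (480x640x3 uint8, red, green, blue); there is no depth.
- robot.camera_params(name): a dict with "fx", "fy", "cx", "cy" (pixels), "R" (3x3) and "t" (3): a world point X has camera coordinates R X + t; the wrist camera has in their place "tool_from_camera" (4x4, takes a point from camera to tool coordinates, whose origin is the TCP and whose axes are the tool frame's). Camera axes: x right, y down, z forward; pixel columns grow to the right and rows downward; lengths in m; the calibration is good to about 2 mm. A picture is of the moment at which its call begins: read the wrist's pose just before it. camera_params takes no time and is no camera call.
- robot.hand_in(): hands the job in, once; it reports no verdict.
The state is a dict: "time": time; "qpos": joint angles; "qvel": joint speeds; "joint_efforts": joint torques, N m; "tool_pos": TCP position; "tool_rot": TCP orientation; "contact_force": force on the tool from outside, world axes, zero at the start; "torque": the same for the moment, N m; "opening": finger opening in m.
Only numpy, scipy, OpenCV 4.12 (cv2) and the standard library are available. Lean on these libraries where they do the work, as an engineer would, in place of code of your own. Each camera call takes 0.05 s, during which the arm holds its last target.

## Working session

There is one attempt and no reset: what is moved stays moved. The work goes in short steps, Python scripts to look and compute and a tool call to move; the robot and the scene stay as the last step left them, time stands still between calls to the robot, and variables do not carry over. Pictures are saved under pics/ and viewed, and the job is handed in when it is done.

Besides the shell and the picture viewer there is one more tool, called by a JSON object that holds its "method" and its "body", one argument or row to a line. move_arm: Moves the arm, as the interface text tells. Its arguments: {"type":"object","properties":{"increments":{"type":"array","items":{"type":"array","items":{"type":"number"}}},"gripper":{"type":"number"},"squeeze":{"type":"number"}},"required":["increments"]}

```bash
ls; mkdir -p pics; python3 - <<'E'
from cell import robot
import cv2,json
import numpy as np
np.set_printoptions(precision=4,suppress=True)
for n in ["scene","top"]:
    im=robot.read_camera(n); cv2.imwrite(f"pics/{n}0.png",im[:,:,::-1]); 
    p=robot.camera_params(n); print(n,p)
print(robot.camera_params("wrist"))
print(robot.observe(), robot.tcp_to_grasp)
E
```

```text
pics
scene {'fx': 616.6553905738018, 'fy': 616.6553905738018, 'cx': 315.99359357238745, 'cy': 235.58276383364566, 'R': array([[-0.8187,  0.5739, -0.0199],
       [ 0.4216,  0.5772, -0.6994],
       [-0.3899, -0.5809, -0.7145]]), 't': array([ 0.4436, -0.1458,  1.7249])}
top {'fx': 588.2710401474378, 'fy': 588.2710401474378, 'cx': 322.1810832142975, 'cy': 231.54157462635564, 'R': array([[-0.0229, -0.9997,  0.0114],
       [-0.981 ,  0.0203, -0.193 ],
       [ 0.1927, -0.0156, -0.9811]]), 't': array([0.0117, 0.5478, 1.5246])}
{'fx': 341.8677623642646, 'fy': 341.8677623642646, 'cx': 316.37882022765876, 'cy': 242.9372797097248, 'tool_from_camera': array([[-0.001 , -0.3013,  0.9535, -0.1578],
       [ 1.    , -0.0003,  0.001 , -0.0002],
       [-0.    ,  0.9535,  0.3013, -0.0812],
       [ 0.    ,  0.    ,  0.    ,  1.    ]])}
{'time': 0.1, 'qpos': array([-1.43  ,  0.3427,  1.5249,  0.    ,  1.2754, -0.146 ]), 'qvel': array([ 0.0004, -0.0019, -0.0031,  0.0009,  0.0002,  0.0002]), 'joint_efforts': array([  0.0015, -43.2007, -24.4692,   0.0719,   0.0526,  -0.    ]), 'tool_pos': array([ 0.1485, -0.5032,  0.2261]), 'tool_rot': array([-1.7242,  1.5694,  1.7042]), 'contact_force': array([ 0.0517, -0.7257, -0.2957]), 'torque': array([-0.0158,  0.0203,  0.0088]), 'opening': 0.0919112602376781} 0.0188
```

View pics/scene0.png

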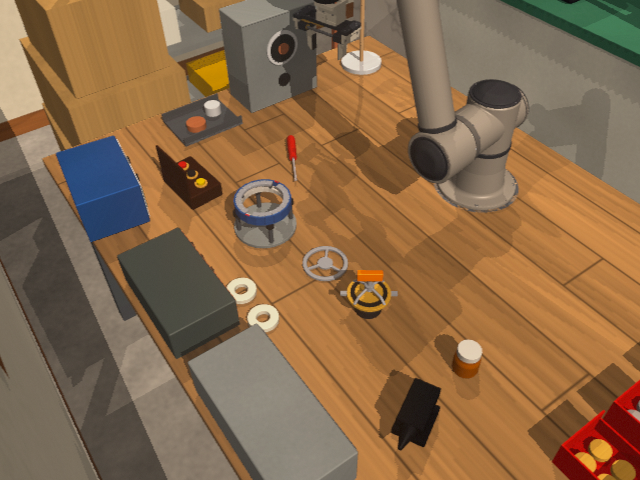

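View pics/top0.png

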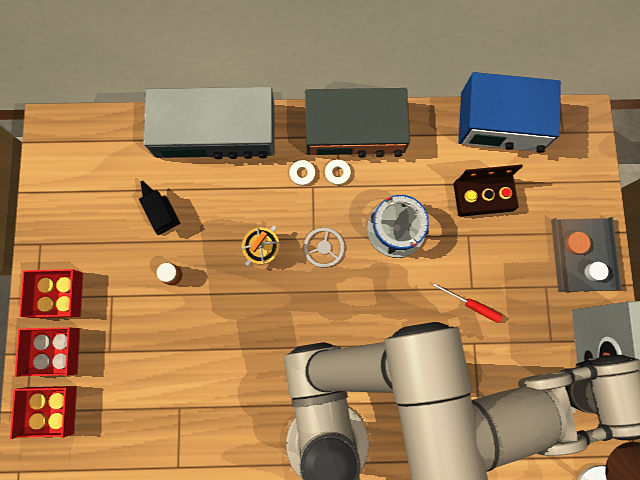

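The top view shows the ring at about (400,222) and the driver at about (261,243), with its orange bar diagonal. The scene view shows the bar at about (370,275) and the ring at about (263,205). Next I'll segment the colours.

```bash
cat > h.py <<'E'
import numpy as np,cv2
from cell import robot
np.set_printoptions(precision=4,suppress=True)
from scipy.spatial.transform import Rotation as Ro
def toolT():
    s=robot.observe(); T=np.eye(4); T[:3,:3]=Ro.from_euler('xyz',s['tool_rot']).as_matrix(); T[:3,3]=s['tool_pos']; return T
def ray(n,uv,T=None):
    p=robot.camera_params(n); d=np.array([(uv[0]-p['cx'])/p['fx'],(uv[1]-p['cy'])/p['fy'],1.])
    if n=='wrist':
        M=T@p['tool_from_camera']; return M[:3,3],M[:3,:3]@d
    return -p['R'].T@p['t'],p['R'].T@d
def plane(n,uv,z,T=None):
    o,d=ray(n,uv,T); return o+d*(z-o[2])/d[2]
def tri(rs):
    A=0;b=0
    for o,d in rs:
        d=d/np.linalg.norm(d);P=np.eye(3)-np.outer(d,d);A=A+P;b=b+P@o
    return np.linalg.solve(A,b)
E
python3 - <<'E'
from h import *
for n,b1,b2 in [("scene",(340,255,410,325),(225,170,305,250)),("top",(235,215,290,270),(360,185,440,265))]:
    im=cv2.imread(f"pics/{n}0.png")
    c=[cv2.resize(im[b[1]:b[3],b[0]:b[2]],(400,400),interpolation=cv2.INTER_CUBIC) for b in (b1,b2)]
    cv2.imwrite(f"pics/{n}crop.png",np.hstack(c))
    hsv=cv2.cvtColor(im,cv2.COLOR_BGR2HSV)
    m=cv2.inRange(hsv,(5,200,200),(16,255,255))
    mm=np.zeros_like(m); mm[b1[1]:b1[3],b1[0]:b1[2]]=m[b1[1]:b1[3],b1[0]:b1[2]]
    ys,xs=np.nonzero(mm); print(n,len(xs),xs.mean(),ys.mean(), cv2.minAreaRect(np.c_[xs,ys].astype(np.float32)))
    print(plane(n,(xs.mean(),ys.mean()),.12))
E
```

```text
scene 246 369.6056910569106 275.0813008130081 ((369.5, 275.0), (10.0, 25.0), 90.0)
[0.5158 0.1699 0.12  ]
top 94 257.09574468085106 241.54255319148936 ((257.5799865722656, 240.55999755859375), (5.200000286102295, 21.400001525878906), 36.869895935058594)
[0.5122 0.1677 0.12  ]
```

```bash
python3 -c "
import cv2,numpy as np
a=cv2.imread('pics/scenecrop.png');b=cv2.imread('pics/topcrop.png');cv2.imwrite('pics/crops.png',cv2.resize(np.vstack([a,b]),(600,600)))"
```

```text
(no output)
```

View pics/crops.png

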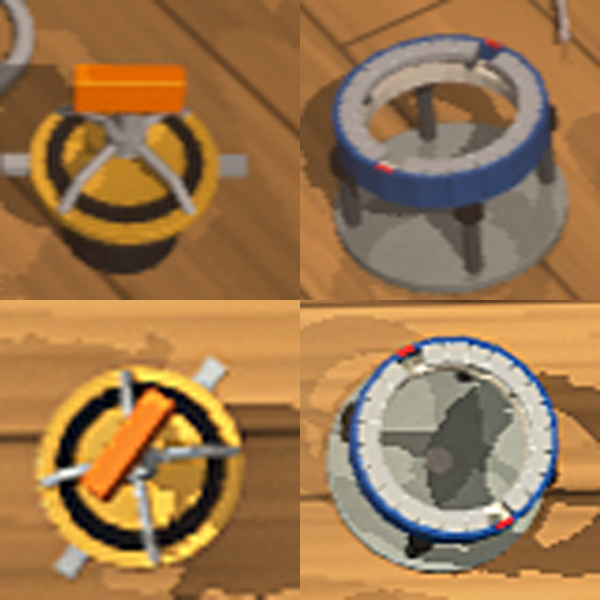

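```bash
python3 - <<'E'
from h import *
im=cv2.imread("pics/top0.png");hsv=cv2.cvtColor(im,cv2.COLOR_BGR2HSV)
m=cv2.inRange(hsv,(5,200,200),(16,255,255));mm=np.zeros_like(m);mm[215:270,235:290]=m[215:270,235:290]
ys,xs=np.nonzero(mm)
P=np.array([plane("top",(x,y),.127)[:2] for x,y in zip(xs,ys)])
c=P.mean(0);w,v=np.linalg.eigh(np.cov((P-c).T));print("bar",c,np.degrees(np.arctan2(v[1,1],v[0,1])))
for n,b in (("top",(360,185,440,265)),("scene",(225,170,305,250))):
    hsv=cv2.cvtColor(cv2.imread(f"pics/{n}0.png"),cv2.COLOR_BGR2HSV)
    r=cv2.inRange(hsv,(0,170,120),(6,255,255))|cv2.inRange(hsv,(172,120,120),(180,255,255))
    k=np.zeros_like(r);k[b[1]:b[3],b[0]:b[2]]=r[b[1]:b[3],b[0]:b[2]]
    nn,l,st,ce=cv2.connectedComponentsWithStats(k);
    for i in range(1,nn):
        if st[i,4]>3: print(n,st[i,4],ce[i],plane(n,ce[i],.1))
    bl=cv2.inRange(hsv,(105,130,40),(130,255,255));k=np.zeros_like(bl);k[b[1]:b[3],b[0]:b[2]]=bl[b[1]:b[3],b[0]:b[2]]
    ys,xs=np.nonzero(k);e=cv2.fitEllipse(cv2.convexHull(np.c_[xs,ys]));print(e,plane(n,e[0],.095))
T=toolT();print(T)
E
```

```text
bar [0.511 0.167] 142.920600173867
top 8 [387.5 198. ] [ 0.6252 -0.1736  0.1   ]
top 8 [414.25 244.  ] [ 0.5009 -0.2377  0.1   ]
((400.4598388671875, 222.0321044921875), (54.759578704833984, 55.05625915527344), 94.10047149658203) [ 0.5609 -0.2054  0.095 ]
scene 4 [276.5 181.5] [ 0.5002 -0.2338  0.1   ]
scene 6 [247.  214.5] [ 0.625  -0.1722  0.1   ]
((261.3741149902344, 198.9433135986328), (41.537384033203125, 54.17029571533203), 83.57242584228516) [ 0.5644 -0.2047  0.095 ]
[[-0.0002  0.2829 -0.9592  0.1485]
 [ 0.0014 -0.9592 -0.2829 -0.5032]
 [-1.     -0.0014 -0.0002  0.2261]
 [ 0.      0.      0.      1.    ]]
```

{"method": "move_arm", "body": {
  "increments": [
    [-0.02, -0.05, -0.15, -0.17],
    [-0.04, -0.1, -0.3, -0.34],
    [-0.05, -0.15, -0.45, -0.5],
    [-0.06, -0.21, -0.6, -0.68],
    [-0.06, -0.21, -0.6, -0.85]
  ],
  "gripper": 0
}}

```text
time: 0.72
tool_pos: [0.3577, -0.3522, 0.2508]
tool_rot: [2.777, 1.57, 0.823]
contact_force: [-0.9, -0.4, 0.6]
opening: 0.092
```

```bash
cat >> h.py <<'E'
def go(target,yaw_y=None):
    """print tool-frame increments to reach world TCP target and jaw yaw (deg)"""
    T=toolT(); d=T[:3,:3].T@(np.array(target)-T[:3,3]); y=np.degrees(np.arctan2(T[1,1],T[0,1]))
    s=robot.observe()
    print("t",s['time'],"tcp",T[:3,3],"yaw",y,"q",s['qpos'],"F",s['contact_force'],"open",s['opening'])
    out=d/0.4
    tw=0 if yaw_y is None else -((yaw_y-y+180)%360-180)/60
    print("inc",out,"twist",tw)
E
python3 -c "
from h import *
go((.563,-.205,.26),0)"
```

```text
t 0.725 tcp [ 0.3577 -0.3522  0.2508] yaw -21.914893054809394 q [-0.9311  0.2811  1.5437  0.0009  1.317  -0.5488] F [-0.8538 -0.3858  0.5504] open 0.09201460585616276
inc [-0.0226  0.3388 -0.5331] twist -0.36524821758015663
```

{"method": "move_arm", "body": {
  "increments": [
    [-0.01, 0.08, -0.13, -0.1],
    [-0.02, 0.17, -0.27, -0.2],
    [-0.02, 0.26, -0.41, -0.3],
    [-0.02, 0.34, -0.53, -0.37],
    [-0.02, 0.34, -0.53, -0.37]
  ]
}}

```text
time: 1.35
tool_pos: [0.5643, -0.2084, 0.2574]
tool_rot: [-2.588, 1.569, 2.124]
contact_force: [-0.9, -0.4, 0.5]
opening: 0.0918
```

```bash
python3 -c "
from h import *
go((.513,.168,.26),53)
im=robot.read_camera('wrist');cv2.imwrite('pics/w1.png',im[:,:,::-1])
np.save('w1T.npy',toolT())"
```

```text
t 1.35 tcp [ 0.5643 -0.2084  0.2574] yaw -0.04423272558267421 q [-0.4815  0.4667  1.2452  0.0008  1.4309 -0.4808] F [-0.8628 -0.3762  0.5192] open 0.09184261641458011
inc [-0.0051 -0.129  -0.9409] twist -0.8840705454263779
```

View pics/w1.png

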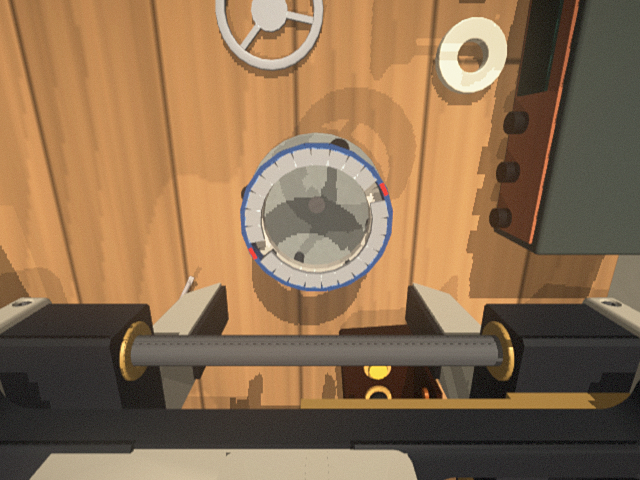

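```bash
cat > ring.py <<'E'
from h import *
def ringm(f,n,box,T=None):
    im=cv2.imread(f);hsv=cv2.cvtColor(im,cv2.COLOR_BGR2HSV);x0,y0,x1,y1=box
    B=np.zeros(im.shape[:2],np.uint8);B[y0:y1,x0:x1]=255
    r=(cv2.inRange(hsv,(0,150,110),(7,255,255))|cv2.inRange(hsv,(170,120,110),(180,255,255)))&B
    nn,l,st,ce=cv2.connectedComponentsWithStats(r)
    for i in range(1,nn):
        if st[i,4]>3: print(n,st[i],ce[i],plane(n,ce[i],.0995,T))
    bl=cv2.inRange(hsv,(105,120,40),(130,255,255))&B
    ys,xs=np.nonzero(bl);e=cv2.fitEllipse(cv2.convexHull(np.c_[xs,ys]));
    print('blue',e,plane(n,e[0],.0995,T))
    return e
if __name__=='__main__':
    T=np.load('w1T.npy');e=ringm('pics/w1.png','wrist',(235,135,400,300),T)
    for n,b in (("top",(360,185,440,265)),): ringm(f'pics/{n}0.png',n,b)
    im=cv2.imread('pics/w1.png');cv2.imwrite('pics/w1c.png',cv2.resize(im[125:305,225:405],(600,600),interpolation=cv2.INTER_CUBIC))
E
python3 ring.py
```

```text
wrist [380 183   8  13  61] [383.4426 188.9672] [ 0.6241 -0.1758  0.0995]
wrist [249 248   8  12  50] [252.42 253.36] [ 0.4994 -0.2384  0.0995]
blue ((316.089599609375, 217.0457763671875), (146.46438598632812, 149.28353881835938), 90.26590728759766) [ 0.5619 -0.2021  0.0995]
top [386 197   5   3  10] [387.8 198.1] [ 0.6251 -0.1745  0.0995]
top [412 243   5   3   8] [414.25 244.  ] [ 0.5009 -0.2378  0.0995]
blue ((400.4951171875, 221.9989776611328), (54.7523307800293, 55.24824142456055), 75.06565856933594) [ 0.56   -0.2048  0.0995]
```

View pics/w1c.png

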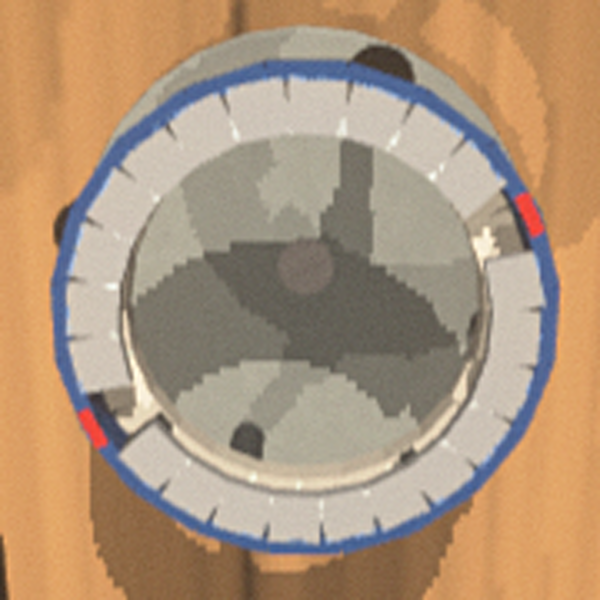

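{"method": "move_arm", "body": {
  "increments": [
    [0, -0.02, -0.15, -0.17],
    [0, -0.04, -0.3, -0.34],
    [0, -0.06, -0.45, -0.51],
    [0, -0.08, -0.6, -0.68],
    [0, -0.1, -0.75, -0.85]
  ]
}}

```text
time: 2.02
tool_pos: [0.5228, 0.089, 0.2588]
tool_rot: [-0.976, 1.57, -1.66]
contact_force: [0.3, -1.1, 0.5]
opening: 0.0916
```

```bash
python3 -c "
from h import *
go((.513,.168,.26),53)"
```

```text
t 2.025 tcp [0.5228 0.089  0.2588] yaw 50.81975558305254 q [ 0.0243  0.3288  1.4533 -0.0006  1.3596 -0.8625] F [ 0.2526 -1.1226  0.535 ] open 0.09159968223183299
inc [-0.003   0.1377 -0.1438] twist -0.03633740694912433
```

{"method": "move_arm", "body": {
  "increments": [
    [0, 0.08, -0.08, -0.04],
    [0, 0.14, -0.14, -0.04],
    [0, 0.14, -0.14, -0.04]
  ]
}}

```text
time: 2.4
tool_pos: [0.5153, 0.1681, 0.2586]
tool_rot: [-1.828, 1.57, -2.471]
contact_force: [1.0, -0.5, 0.1]
opening: 0.0916
```

```bash
cat > bar.py <<'E'
from h import *
import sys
f=sys.argv[1]; z=float(sys.argv[2])
T=toolT();im=robot.read_camera('wrist')[:,:,::-1].copy();cv2.imwrite(f,im)
hsv=cv2.cvtColor(im,cv2.COLOR_BGR2HSV)
m=cv2.inRange(hsv,(5,200,120),(16,255,255))
n,l,st,ce=cv2.connectedComponentsWithStats(m)
o=np.argsort(-st[1:,4])[:3]+1
print(st[o],ce[o])
i=o[0];ys,xs=np.nonzero(l==i)
v=hsv[ys,xs,2];print('V pct',np.percentile(v,[5,25,50,75,95]))
P=np.array([plane('wrist',(x,y),z,T)[:2] for x,y in zip(xs,ys)],np.float32)
r=cv2.minAreaRect(P*1000);print('rect mm',r)
c=P.mean(0);w,vv=np.linalg.eigh(np.cov((P-c).T));print('c',c,'yaw',np.degrees(np.arctan2(vv[1,1],vv[0,1])),np.sqrt(12*w))
E
python3 bar.py pics/w2.png .127; python3 -c "
from h import *
go((.513,.168,.26),53)"
```

```text
[[307 204   1   8   8]
 [307 213   1   2   2]
 [307 242   2   2   2]] [[307.  207.5]
 [307.  213.5]
 [307.5 242.5]]
V pct [229.   229.   230.   231.   231.65]
rect mm ((491.8792724609375, 174.67974853515625), (2.574920654296875e-05, 6.110626697540283), 52.63775634765625)
c [0.4919 0.1747] yaw 142.63763050336806 [0.     0.0074]
t 2.45 tcp [0.5156 0.1668 0.2586] yaw 53.04627175031903 q [ 0.172   0.3512  1.4211 -0.0008  1.3699 -0.7537] F [-0.0999 -0.8279 -0.04  ] open 0.09184230804669245
inc [-0.0035 -0.0016 -0.007 ] twist 0.0007711958386503663
```

View pics/w2.png

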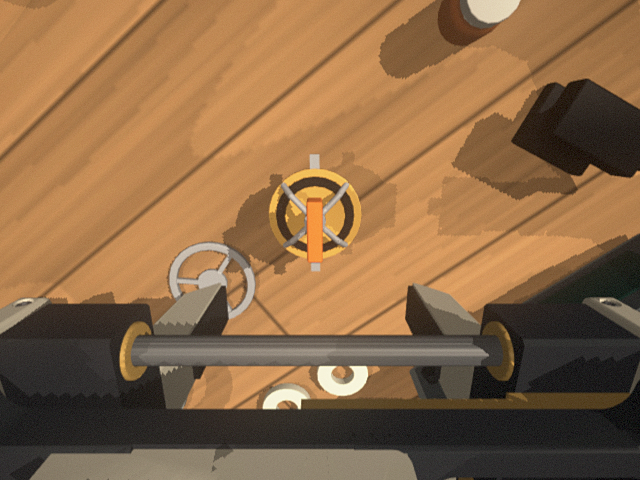

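```bash
python3 - <<'E'
from h import *
im=cv2.imread('pics/w2.png');hsv=cv2.cvtColor(im,cv2.COLOR_BGR2HSV)
print(hsv[235,309:322],hsv[202,309:322:3])
m=cv2.inRange(hsv,(3,150,120),(14,255,255));B=np.zeros_like(m);B[190:270,300:330]=m[190:270,300:330]
ys,xs=np.nonzero(B);print(xs.min(),xs.max(),ys.min(),ys.max())
for y in range(194,268,3):
    q=np.nonzero(B[y])[0]; print(y,q.min() if len(q) else 0,q.max() if len(q) else 0, hsv[y,315])
T=toolT()
E
```

```text
[[ 15 187 249]
 [ 14 191 247]
 [ 14 193 246]
 [ 15 189 247]
 [ 15 195 246]
 [ 14 192 246]
 [ 14 192 246]
 [ 15 193 246]
 [ 15 188 247]
 [ 15 192 246]
 [ 15 188 247]
 [ 14 188 248]
 [ 13 193 247]] [[ 13 195 239]
 [ 13 193 239]
 [ 13 199 237]
 [ 12 191 240]
 [ 13 195 235]]
306 322 198 262
194 0 0 [ 20 164 238]
197 0 0 [ 16 175 223]
200 307 321 [ 11 192 178]
203 307 322 [ 14 189 249]
206 306 322 [ 15 187 247]
209 307 322 [ 15 185 247]
212 307 321 [ 15 185 247]
215 307 322 [ 15 186 247]
218 307 321 [ 14 192 246]
221 307 322 [ 14 194 246]
224 307 321 [ 15 189 246]
227 307 322 [ 15 185 247]
230 307 322 [ 15 189 247]
233 307 322 [ 15 189 247]
236 307 322 [ 14 190 247]
239 307 322 [ 15 187 247]
242 307 322 [ 15 191 247]
245 307 322 [ 14 193 246]
248 307 322 [ 14 191 246]
251 307 322 [ 15 192 247]
254 307 321 [ 14 192 246]
257 307 321 [ 15 189 246]
260 307 322 [ 15 187 249]
263 0 0 [ 13  27 180]
266 0 0 [ 15  36 201]
```

```bash
python3 - <<'E'
from h import *
T=toolT()
a=plane('wrist',(314.5,201.5),.127,T);b=plane('wrist',(314.5,262.5),.127,T)
print(a,b,np.linalg.norm(a-b),(a+b)/2); c=(a+b)/2
# lugs: z .054 ends rows
go((c[0],c[1],.096),53)
E
```

```text
[0.4919 0.1817 0.127 ] [0.5363 0.1481 0.127 ] 0.055698492843352626 [0.5141 0.1649 0.127 ]
t 2.45 tcp [0.5156 0.1668 0.2586] yaw 53.04627175031903 q [ 0.172   0.3512  1.4211 -0.0008  1.3699 -0.7537] F [-0.0999 -0.8279 -0.04  ] open 0.09184230804669245
inc [ 0.4066 -0.0057 -0.0003] twist 0.0007711958386503663
```

{"method": "move_arm", "body": {
  "increments": [
    [0.13, 0, 0, 0],
    [0.26, -0.01, 0, 0],
    [0.36, -0.01, 0, 0],
    [0.41, -0.01, 0, 0],
    [0.41, -0.01, 0, 0]
  ]
}}

```text
time: 3.08
tool_pos: [0.5128, 0.1622, 0.0934]
tool_rot: [-2.185, 1.567, -2.833]
contact_force: [0.6, -0.4, -0.7]
opening: 0.0921
```

{"method": "move_arm", "body": {
  "increments": [
    [0, 0, 0, 0],
    [0, 0, 0, 0],
    [0, 0, 0, 0],
    [0, 0, 0, 0],
    [0, 0, 0, 0]
  ],
  "gripper": 1,
  "squeeze": 30
}}

```text
time: 3.7
tool_pos: [0.5137, 0.1644, 0.0948]
tool_rot: [0.435, 1.57, -0.21]
contact_force: [-0.3, -0.3, 0.6]
opening: 0.0462
```

{"method": "move_arm", "body": {
  "increments": [
    [0, 0, 0, 0],
    [0, 0, 0, 0],
    [0, 0, 0, 0],
    [0, 0, 0, 0],
    [0, 0, 0, 0]
  ]
}}

```text
time: 4.32
tool_pos: [0.5136, 0.1644, 0.0945]
tool_rot: [-2.217, 1.571, -2.862]
contact_force: [0.1, 0.2, -1.8]
opening: 0.0136
```

{"method": "move_arm", "body": {
  "increments": [
    [-0.1, 0, 0, 0],
    [-0.2, 0, 0, 0],
    [-0.3, 0, 0, 0],
    [-0.4, 0, 0, 0],
    [-0.4, 0, 0, 0]
  ]
}}

```text
time: 4.95
tool_pos: [0.5149, 0.1645, 0.2571]
tool_rot: [0.783, 1.565, 0.138]
contact_force: [0.4, 0.7, -4.4]
opening: 0.0138
```

```bash
python3 -c "
from h import *
go((.562,-.207,.255),117)
im=robot.read_camera('wrist');cv2.imwrite('pics/w3.png',im[:,:,::-1])"
```

```text
t 4.95 tcp [0.5149 0.1645 0.2571] yaw 53.03420355916831 q [ 0.1676  0.3456  1.4334 -0.0002  1.357  -0.758 ] F [ 0.4162  0.7464 -4.4041] open 0.013849734874782813
inc [ 0.0053 -0.6713  0.6527] twist -1.066096607347195
```

View pics/w3.png

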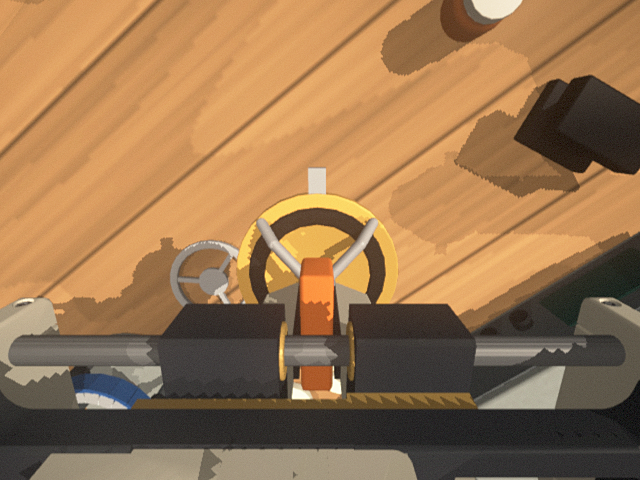

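{"method": "move_arm", "body": {
  "increments": [
    [0, -0.09, 0.09, -0.15],
    [0, -0.19, 0.18, -0.3],
    [0, -0.29, 0.28, -0.45],
    [0, -0.38, 0.37, -0.6],
    [0, -0.46, 0.45, -0.75]
  ]
}}

```text
time: 5.62
tool_pos: [0.5457, -0.0926, 0.2518]
tool_rot: [2.722, 1.566, 2.867]
contact_force: [0.8, 0.4, -3.4]
opening: 0.0138
```

```bash
python3 -c "
from h import *
go((.562,-.207,.255),116.8)"
```

```text
t 5.625 tcp [ 0.5457 -0.0926  0.2518] yaw 98.2872144861505 q [-0.3064  0.3799  1.3969 -0.0002  1.3697 -2.0218] F [ 0.8136  0.4103 -3.4126] open 0.013787199194502883
inc [-0.0087 -0.2889 -0.001 ] twist -0.30854642523082515
```

{"method": "move_arm", "body": {
  "increments": [
    [-0.01, -0.09, 0, -0.1],
    [-0.01, -0.18, 0, -0.2],
    [-0.01, -0.25, 0, -0.28],
    [-0.01, -0.29, 0, -0.31],
    [-0.01, -0.29, 0, -0.31]
  ]
}}

```text
time: 6.25
tool_pos: [0.5621, -0.2064, 0.2556]
tool_rot: [2.235, 1.566, 2.697]
contact_force: [0.4, 0.6, -4.2]
opening: 0.0136
```

{"method": "move_arm", "body": {
  "increments": [
    [0, 0, 0, 0],
    [0, 0, 0, 0]
  ]
}}

```text
time: 6.5
tool_pos: [0.5629, -0.2048, 0.2583]
tool_rot: [2.117, 1.57, 2.583]
contact_force: [0.2, -0.0, -2.6]
opening: 0.0139
```

```bash
python3 -c "
from h import *
go((.562,-.207,.255),116.8)
np.save('w4T.npy',toolT())
im=robot.read_camera('wrist');cv2.imwrite('pics/w4.png',im[:,:,::-1])
go((.562,-.207,.255),116.8)"
```

```text
t 6.5 tcp [ 0.5629 -0.2048  0.2583] yaw 116.67068182898197 q [-0.4768  0.4611  1.2521  0.0001  1.4294 -2.5131] F [ 0.2385 -0.0322 -2.642 ] open 0.013860680109739102
inc [ 0.0082 -0.004  -0.0045] twist -0.0021553028503007
t 6.55 tcp [ 0.563  -0.2049  0.2585] yaw 116.67696687391306 q [-0.4769  0.4609  1.2517  0.      1.4294 -2.5133] F [-0.6974 -0.0182 -2.5987] open 0.01395673506688175
inc [ 0.0089 -0.0036 -0.0046] twist -0.0020505521014489623
```

View pics/w4.png

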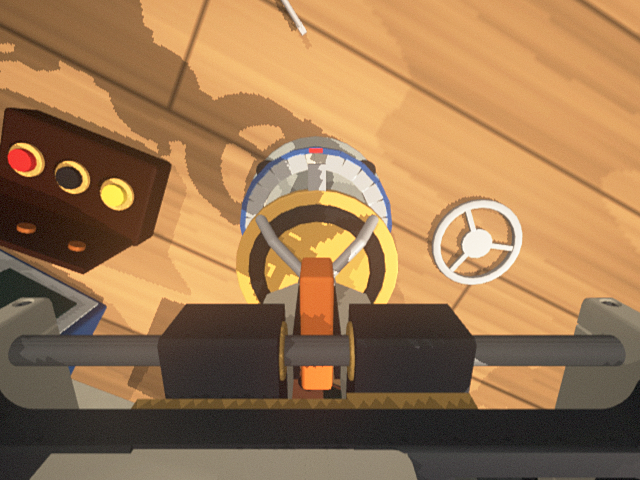

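```bash
python3 - <<'E'
from h import *
T=np.load('w4T.npy')
im=cv2.imread('pics/w4.png');hsv=cv2.cvtColor(im,cv2.COLOR_BGR2HSV)
r=(cv2.inRange(hsv,(0,150,110),(7,255,255))|cv2.inRange(hsv,(170,120,110),(180,255,255)));r[:140]=0;r[160:]=0;r[:,:290]=0;r[:,340:]=0
ys,xs=np.nonzero(r);uv=(xs.mean(),ys.mean());p=plane('wrist',uv,.0995,T);print(uv,p,len(xs))
cx,cy=.562,-.207
print('axis est via r=.0697 along gap dir', p[:2]+.0697*np.array([np.cos(np.radians(26.8)),np.sin(np.radians(26.8))]))
cv2.imwrite('pics/w4c.png',cv2.resize(im[125:275,225:405],(720,600),interpolation=cv2.INTER_CUBIC))
# lug
for v in (0,):
    q=plane('wrist',(317,167),T[2,3]+.019-.058,T);print('lug tip?',q,T[:3,3])
E
```

```text
(np.float64(315.5), np.float64(150.0)) [ 0.5007 -0.2368  0.0995] 70
axis est via r=.0697 along gap dir [ 0.5629 -0.2053]
lug tip? [ 0.5044 -0.2336  0.2193] [ 0.5629 -0.2048  0.2583]
```

View pics/w4c.png

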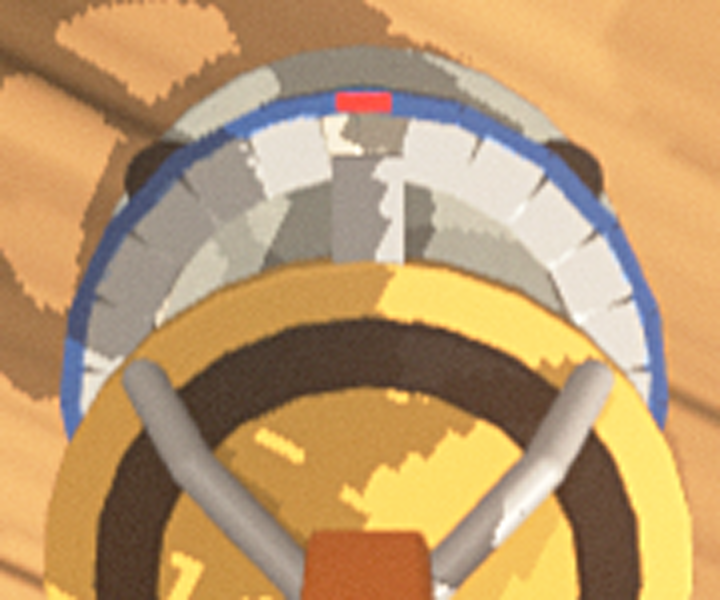

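```bash
python3 - <<'E'
from h import *
T=np.load('w4T.npy')
im=cv2.imread('pics/w4.png');hsv=cv2.cvtColor(im,cv2.COLOR_BGR2HSV)
print(im[155:195,317].tolist())
T3=None
for v,dz in ((163.75,.058),(163.75,.064),(190.5,.057)):
    q=plane('wrist',(317,v),T[2,3]+.019-dz,T);print(q,np.linalg.norm((q-T[:3,3])[:2]))
# w3 same
im=cv2.imread('pics/w3.png');print(im[160:200:1,317].tolist())
E
```

```text
[[134, 153, 170], [132, 154, 170], [131, 152, 169], [133, 153, 173], [133, 150, 168], [132, 153, 171], [135, 154, 172], [149, 171, 189], [135, 155, 170], [122, 132, 146], [138, 149, 161], [138, 149, 160], [140, 149, 160], [148, 159, 171], [147, 159, 170], [141, 153, 163], [139, 148, 159], [142, 150, 163], [143, 153, 164], [140, 152, 161], [139, 148, 161], [135, 147, 159], [144, 153, 164], [138, 150, 162], [143, 152, 164], [144, 155, 166], [139, 149, 157], [143, 154, 164], [141, 149, 163], [139, 149, 159], [140, 151, 163], [143, 154, 165], [138, 148, 161], [137, 148, 162], [131, 147, 161], [101, 150, 193], [82, 161, 215], [76, 149, 206], [76, 148, 202], [83, 153, 208]]
[ 0.5028 -0.2344  0.2193] 0.06704169260550538
[ 0.5032 -0.2342  0.2133] 0.06658397427142877
[ 0.5161 -0.2277  0.2203] 0.05214876859508239
[[92, 147, 204], [94, 146, 205], [95, 151, 210], [94, 147, 211], [92, 151, 209], [94, 151, 212], [89, 143, 198], [122, 147, 176], [177, 192, 203], [204, 220, 229], [205, 221, 229], [199, 216, 226], [199, 217, 225], [198, 215, 225], [199, 217, 225], [205, 218, 229], [200, 215, 226], [199, 215, 226], [198, 215, 224], [198, 212, 223], [203, 216, 225], [200, 216, 224], [204, 218, 227], [200, 215, 226], [199, 215, 226], [199, 213, 223], [199, 214, 224], [199, 215, 224], [200, 215, 224], [198, 215, 224], [199, 216, 226], [205, 218, 226], [203, 217, 227], [153, 200, 238], [102, 213, 252], [101, 218, 253], [101, 215, 251], [106, 218, 252], [100, 214, 251], [100, 214, 252]]
```

```bash
python3 - <<'E'
from h import *
T=toolT();print(T[:3,3],T[:3,0])
im=robot.read_camera('wrist')[:,:,::-1].copy();cv2.imwrite('pics/w5.png',im)
a=cv2.imread('pics/w3.png');b=im
cv2.imwrite('pics/cmp.png',np.hstack([cv2.resize(k[150:310,225:405],(400,356),interpolation=cv2.INTER_CUBIC) for k in (a,b)]))
s=robot.read_camera('scene')[:,:,::-1];cv2.imwrite('pics/s5.png',cv2.resize(s[110:260,170:370],(800,600),interpolation=cv2.INTER_CUBIC))
E
```

```text
[ 0.563  -0.2049  0.2585] [-0.0003  0.0002 -1.    ]
```

View pics/cmp.png

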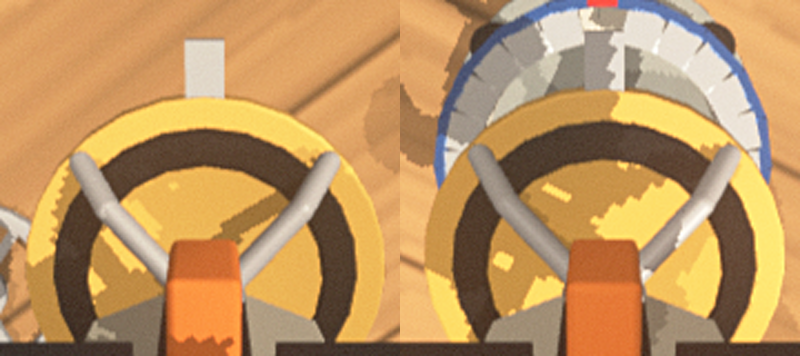

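View pics/s5.png

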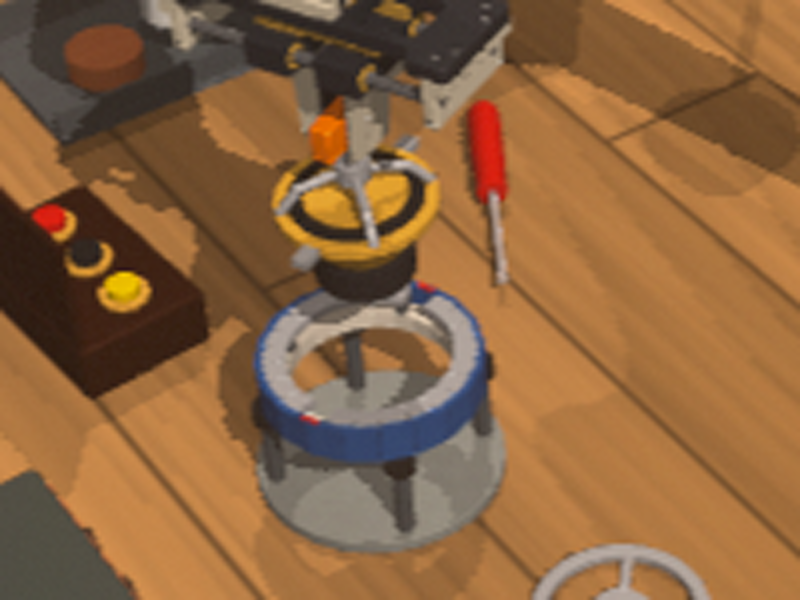

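{"method": "move_arm", "body": {
  "increments": [
    [0.07, 0, 0.003, 0],
    [0.14, 0, 0.003, 0],
    [0.2, 0, 0.003, 0],
    [0.25, 0, 0.003, 0],
    [0.25, 0, 0.003, 0]
  ]
}}

```text
time: 7.28
tool_pos: [0.5633, -0.2045, 0.1574]
tool_rot: [2.213, 1.567, 2.678]
contact_force: [-0.1, -0.2, -4.1]
opening: 0.0137
```

```bash
python3 - <<'E'
from h import *
go((.563,-.206,.130),116.8)
T=toolT()
im=robot.read_camera('wrist')[:,:,::-1].copy();cv2.imwrite('pics/w6.png',im)
cv2.imwrite('pics/w6c.png',cv2.resize(im[110:290,205:425],(733,600),interpolation=cv2.INTER_CUBIC))
hsv=cv2.cvtColor(im,cv2.COLOR_BGR2HSV)
r=(cv2.inRange(hsv,(0,150,110),(7,255,255))|cv2.inRange(hsv,(170,120,110),(180,255,255)));r[:110]=0;r[190:]=0;r[:,:280]=0;r[:,350:]=0
ys,xs=np.nonzero(r);p=plane('wrist',(xs.mean(),ys.mean()),.0995,T);print(xs.mean(),ys.mean(),p)
d=p-T[:3,3];print('in tool y,z',T[:3,:3].T@d)
E
```

```text
t 7.275 tcp [ 0.5633 -0.2045  0.1574] yaw 116.64702755727623 q [-0.4761  0.5376  1.408  -0.      1.1993 -2.512 ] F [-0.1411 -0.2157 -4.1152] open 0.013652989449222502
inc [ 0.0684 -0.0031 -0.0021] twist -0.002549540712062518
314.3916083916084 156.13286713286712 [ 0.501  -0.2369  0.0995]
in tool y,z [ 0.058  -0.0012 -0.0701]
```

View pics/w6c.png

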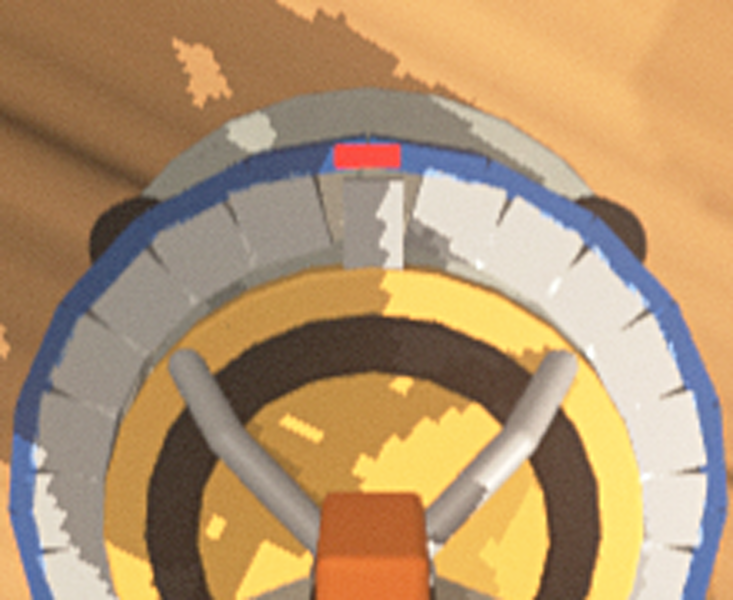

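{"method": "move_arm", "body": {
  "increments": [
    [0.01, -0.003, 0.005, 0],
    [0.02, -0.003, 0.005, 0],
    [0.03, -0.003, 0.005, 0],
    [0.04, -0.003, 0.005, 0],
    [0.04, -0.003, 0.005, 0]
  ]
}}

```text
time: 7.95
tool_pos: [0.5662, -0.2053, 0.1423]
tool_rot: [2.297, 1.57, 2.762]
contact_force: [-0.9, 1.0, -3.1]
opening: 0.0139
```

```bash
python3 - <<'E'
from h import *
go((.563,-.206,.130),116.8)
im=robot.read_camera('wrist')[:,:,::-1].copy();cv2.imwrite('pics/w7.png',im)
cv2.imwrite('pics/w7c.png',cv2.resize(im[110:290,205:425],(733,600),interpolation=cv2.INTER_CUBIC))
E
```

```text
t 7.95 tcp [ 0.5662 -0.2053  0.1423] yaw 116.6293876273603 q [-0.475   0.5561  1.4202 -0.0001  1.1661 -2.5106] F [-0.9016  0.9965 -3.1454] open 0.013854330282294073
inc [ 0.0307  0.0021 -0.0079] twist -0.0028435395439951588
```

View pics/w7c.png

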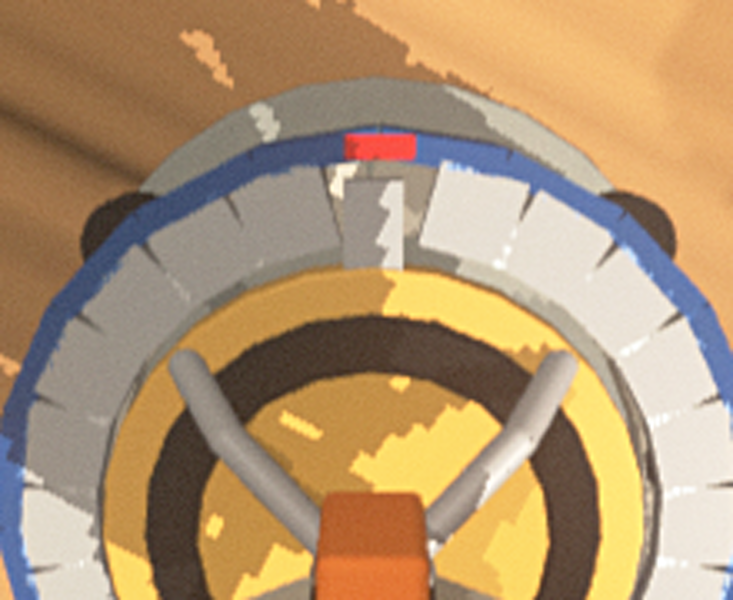

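```bash
python3 - <<'E'
from h import *
T=toolT();im=cv2.imread('pics/w7.png');hsv=cv2.cvtColor(im,cv2.COLOR_BGR2HSV)
r=(cv2.inRange(hsv,(0,150,110),(7,255,255))|cv2.inRange(hsv,(170,120,110),(180,255,255)));r[:110]=0;r[190:]=0;r[:,:280]=0;r[:,350:]=0
ys,xs=np.nonzero(r);p=plane('wrist',(xs.mean(),ys.mean()),.0995,T);d=T[:3,:3].T@(p-T[:3,3]);print(d, 'ring axis tool z',d[2]+.0697)
go((.566,-.205,.13),116.8)
for v,dz in ((164,.058),(164,.061),(190.5,.057)):
    q=T[:3,:3].T@(plane('wrist',(317,v),T[2,3]+.019-dz,T)-T[:3,3]);print(q)
E
```

```text
[ 0.0431  0.0014 -0.0724] ring axis tool z -0.002726209763369472
t 8.0 tcp [ 0.5663 -0.2054  0.1425] yaw 116.63027281568729 q [-0.475   0.5559  1.4199 -0.0001  1.1662 -2.5106] F [-0.7398 -0.142  -2.5995] open 0.0137846772373443
inc [ 0.0313  0.0013 -0.0003] twist -0.0028287864052117585
[ 0.039   0.0004 -0.0669]
[ 0.042   0.0004 -0.0667]
[ 0.038   0.0004 -0.0521]
```

{"method": "move_arm", "body": {
  "increments": [
    [0, 0.002, 0, 0],
    [0.008, 0.002, 0, 0],
    [0.015, 0.002, 0, 0],
    [0.022, 0.002, 0, 0],
    [0.022, 0.002, 0, 0]
  ]
}}

```text
time: 8.62
tool_pos: [0.5659, -0.2046, 0.1335]
tool_rot: [2.302, 1.57, 2.767]
contact_force: [-0.4, 0.1, -4.1]
opening: 0.014
```

```bash
python3 - <<'E'
from h import *
go((.566,-.205,.130),116.8)
E
```

```text
t 8.625 tcp [ 0.5659 -0.2046  0.1335] yaw 116.62993644101688 q [-0.4743  0.564   1.4325 -0.0001  1.1458 -2.5098] F [-0.4005  0.0687 -4.0705] open 0.013968811947365448
inc [ 0.0088 -0.0009 -0.0002] twist -0.002834392649718609
```

{"method": "move_arm", "body": {
  "increments": [
    [0.004, 0, 0, 0],
    [0.007, 0, 0, 0],
    [0.01, 0, 0, 0],
    [0.013, 0, 0, 0],
    [0.013, 0, 0, 0]
  ]
}}

```text
time: 9.25
tool_pos: [0.5663, -0.205, 0.1293]
tool_rot: [-1.069, 1.57, -0.604]
contact_force: [-2.1, -1.3, 2.2]
opening: 0.0137
```

```bash
python3 - <<'E'
from h import *
go((.566,-.205,.130),116.8)
im=robot.read_camera('wrist')[:,:,::-1].copy();cv2.imwrite('pics/w8.png',im)
cv2.imwrite('pics/w8c.png',cv2.resize(im[110:290,205:425],(733,600),interpolation=cv2.INTER_CUBIC))
E
```

```text
t 9.25 tcp [ 0.5663 -0.205   0.1293] yaw 116.62687946129083 q [-0.4744  0.5682  1.4377 -0.0002  1.1345 -2.5098] F [-2.1456 -1.2617  2.195 ] open 0.013674728239476675
inc [-0.0017  0.0003 -0.0007] twist -0.002885342311819272
```

View pics/w8c.png

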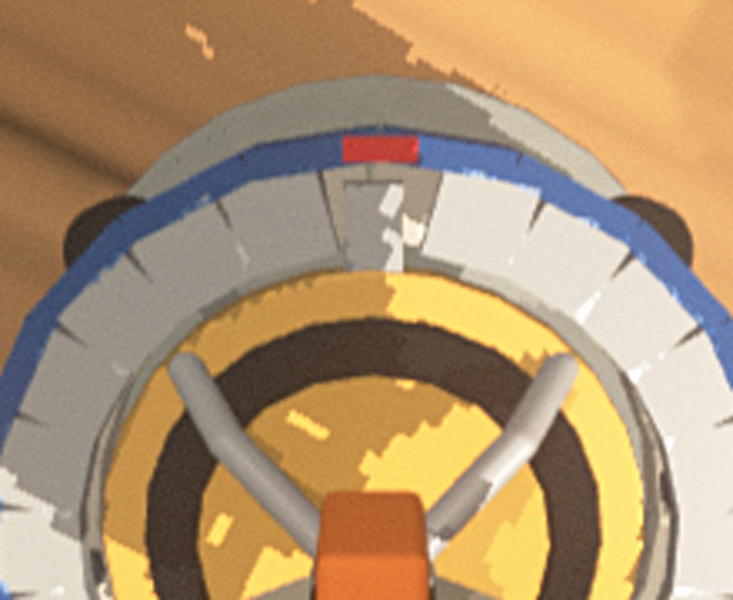

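{"method": "move_arm", "body": {
  "increments": [
    [0.003, 0, -0.003, 0],
    [0.006, 0, -0.005, 0],
    [0.01, 0, -0.005, 0],
    [0.014, 0, -0.005, 0],
    [0.017, 0, -0.005, 0]
  ]
}}

```text
time: 9.93
tool_pos: [0.5647, -0.2056, 0.1222]
tool_rot: [-0.813, 1.57, -0.348]
contact_force: [1.4, 0.3, 5.0]
opening: 0.0139
```

```bash
python3 - <<'E'
from h import *
go((.564,-.206,.123),116.8);print(robot.observe()['torque'])
E
```

```text
t 9.925 tcp [ 0.5647 -0.2056  0.1222] yaw 116.63582058622038 q [-0.4768  0.5736  1.4498  0.0002  1.117  -2.5125] F [1.395  0.255  5.0405] open 0.013949451538374881
inc [-0.0021 -0.     -0.002 ] twist -0.002736323562993448
[ 0.4035 -0.6388 -0.0381]
```

{"method": "move_arm", "body": {
  "increments": [
    [0, 0, 0, 0.06],
    [0, 0, 0, 0.12],
    [0, 0, 0, 0.18],
    [0, 0, 0, 0.24],
    [0, 0, 0, 0.3]
  ]
}}

```text
time: 10.55
tool_pos: [0.5644, -0.2058, 0.122]
tool_rot: [-1.271, 1.57, -1.122]
contact_force: [1.6, -0.5, 4.9]
opening: 0.0138
```

```bash
python3 - <<'E'
from h import *
go((.564,-.206,.123),116.8);print(robot.observe()['torque'])
im=robot.read_camera('wrist')[:,:,::-1].copy();cv2.imwrite('pics/w9.png',im)
E
```

```text
t 10.55 tcp [ 0.5644 -0.2058  0.122 ] yaw 98.52846606148918 q [-0.477   0.5737  1.45   -0.0005  1.1173 -2.1964] F [ 1.607  -0.5486  4.9317] open 0.013814848749111992
inc [-0.0024 -0.0003 -0.0011] twist -0.3045255656418467
[ 0.1979 -0.4933  0.0605]
```

View pics/w9.png

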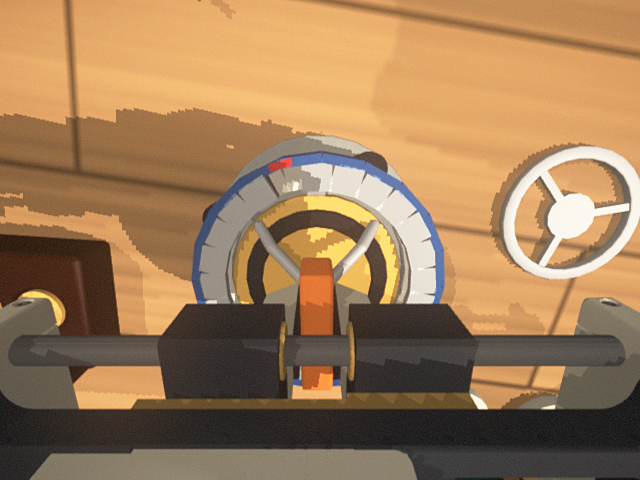

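The lug is under the hooks and the red mark has moved left to (281,163). The twist torque is only about 0.1 N m. I'll continue in small steps.

{"method": "move_arm", "body": {
  "increments": [
    [0, 0, 0, 0.018],
    [0, 0, 0, 0.036],
    [0, 0, 0, 0.054],
    [0, 0, 0, 0.072],
    [0, 0, 0, 0.09]
  ]
}}

```text
time: 11.22
tool_pos: [0.5643, -0.2056, 0.1219]
tool_rot: [-1.969, 1.571, -1.913]
contact_force: [0.4, 0.9, 4.2]
opening: 0.0139
```

```bash
cat > st.py <<'E'
from h import *
go((.5640,-.206,.123),116.8);print(robot.observe()['torque'])
E
python3 st.py
```

```text
t 11.225 tcp [ 0.5643 -0.2056  0.1219] yaw 93.16707714269545 q [-0.477   0.5738  1.4503 -0.0002  1.1175 -2.103 ] F [0.4317 0.8625 4.2199] open 0.013901357009211714
inc [-0.0027 -0.0008 -0.0007] twist -0.3938820476217425
[ 0.1177 -0.47    0.0993]
```

{"method": "move_arm", "body": {
  "increments": [
    [0, 0, 0, 0.015],
    [0, 0, 0, 0.03],
    [0, 0, 0, 0.045],
    [0, 0, 0, 0.06],
    [0, 0, 0, 0.06]
  ]
}}

```text
time: 11.85
tool_pos: [0.5643, -0.2056, 0.1219]
tool_rot: [-1.655, 1.571, -1.662]
contact_force: [-0.2, 0.0, 5.0]
opening: 0.0139
```

```bash
python3 st.py
```

```text
t 11.85 tcp [ 0.5643 -0.2056  0.1219] yaw 89.6206519842296 q [-0.4769  0.5738  1.4502 -0.0001  1.1175 -2.041 ] F [-0.1744  0.0281  5.0138] open 0.013850240578047845
inc [-0.0027 -0.001  -0.0007] twist -0.4529891335961736
[ 0.0711 -0.529   0.138 ]
```

{"method": "move_arm", "body": {
  "increments": [
    [0, 0, 0, 0.015],
    [0, 0, 0, 0.03],
    [0, 0, 0, 0.045],
    [0, 0, 0, 0.06],
    [0, 0, 0, 0.06]
  ]
}}

```text
time: 12.48
tool_pos: [0.5643, -0.2056, 0.1219]
tool_rot: [-1.245, 1.571, -1.315]
contact_force: [-0.2, 0.2, 5.0]
opening: 0.0138
```

```bash
python3 st.py
```

```text
t 12.475 tcp [ 0.5643 -0.2056  0.1219] yaw 86.01861785653865 q [-0.4769  0.5738  1.4502 -0.0001  1.1175 -1.9782] F [-0.1857  0.2003  5.0192] open 0.013818241676203718
inc [-0.0027 -0.0011 -0.0007] twist -0.5130230357243557
[ 0.0728 -0.5676  0.1052]
```

{"method": "move_arm", "body": {
  "increments": [
    [0, 0, 0, 0.015],
    [0, 0, 0, 0.03],
    [0, 0, 0, 0.045],
    [0, 0, 0, 0.06],
    [0, 0, 0, 0.06]
  ]
}}

```text
time: 13.1
tool_pos: [0.5643, -0.2056, 0.122]
tool_rot: [-0.992, 1.571, -1.125]
contact_force: [-0.1, -0.2, 4.8]
opening: 0.0137
```

```bash
python3 st.py
```

```text
t 13.1 tcp [ 0.5643 -0.2056  0.122 ] yaw 82.41870056070955 q [-0.477   0.5738  1.4502 -0.0001  1.1175 -1.9154] F [-0.0896 -0.1952  4.8218] open 0.013697794037571829
inc [-0.0026 -0.001  -0.0006] twist -0.5730216573215074
[-0.0041 -0.5188  0.0896]
```

{"method": "move_arm", "body": {
  "increments": [
    [0, 0, 0, 0.015],
    [0, 0, 0, 0.03],
    [0, 0, 0, 0.045],
    [0, 0, 0, 0.06],
    [0, 0, 0, 0.06]
  ]
}}

```text
time: 13.72
tool_pos: [0.5643, -0.2056, 0.1219]
tool_rot: [-1.325, 1.571, -1.521]
contact_force: [-0.1, 0.3, 5.0]
opening: 0.0139
```

```bash
python3 st.py
```

```text
t 13.725 tcp [ 0.5643 -0.2056  0.1219] yaw 78.81697248381715 q [-0.4769  0.5738  1.4502 -0.0001  1.1175 -1.8525] F [-0.1166  0.2583  4.9531] open 0.01393203870584075
inc [-0.0027 -0.0011 -0.0005] twist -0.6330504586030476
[ 0.0337 -0.5556  0.1214]
```

{"method": "move_arm", "body": {
  "increments": [
    [0, 0, 0, 0.015],
    [0, 0, 0, 0.03],
    [0, 0, 0, 0.045],
    [0, 0, 0, 0.06],
    [0, 0, 0, 0.06]
  ]
}}

```text
time: 14.35
tool_pos: [0.5643, -0.2056, 0.1219]
tool_rot: [-1.021, 1.571, -1.278]
contact_force: [-0.2, -0.0, 5.2]
opening: 0.0138
```

```bash
python3 st.py
```

```text
t 14.35 tcp [ 0.5643 -0.2056  0.1219] yaw 75.21809474917897 q [-0.4769  0.5738  1.4502 -0.      1.1175 -1.7897] F [-0.159  -0.0483  5.1875] open 0.01383283748636617
inc [-0.0027 -0.0012 -0.0005] twist -0.6930317541803503
[-0.0792 -0.5202  0.1232]
```

{"method": "move_arm", "body": {
  "increments": [
    [0, 0, 0, 0.015],
    [0, 0, 0, 0.03],
    [0, 0, 0, 0.045],
    [0, 0, 0, 0.06],
    [0, 0, 0, 0.06]
  ]
}}

```text
time: 14.98
tool_pos: [0.5643, -0.2056, 0.1219]
tool_rot: [-0.899, 1.571, -1.22]
contact_force: [-0.2, 0.3, 5.5]
opening: 0.0141
```

```bash
python3 st.py
```

```text
t 14.975 tcp [ 0.5643 -0.2056  0.1219] yaw 71.6176952479898 q [-0.4769  0.5738  1.4502 -0.0001  1.1175 -1.7269] F [-0.1631  0.3379  5.5163] open 0.0140599939399733
inc [-0.0027 -0.0012 -0.0004] twist -0.7530384125335032
[-0.0507 -0.4636  0.0685]
```

{"method": "move_arm", "body": {
  "increments": [
    [0, 0, 0, 0.015],
    [0, 0, 0, 0.03],
    [0, 0, 0, 0.045],
    [0, 0, 0, 0.06],
    [0, 0, 0, 0.06]
  ]
}}

```text
time: 15.6
tool_pos: [0.5643, -0.2056, 0.1219]
tool_rot: [-0.737, 1.571, -1.121]
contact_force: [0.5, -0.5, 4.8]
opening: 0.0142
```

```bash
python3 st.py
```

```text
t 15.6 tcp [ 0.5643 -0.2056  0.1219] yaw 68.01873536578611 q [-0.4769  0.5738  1.4502 -0.0001  1.1174 -1.664 ] F [ 0.4839 -0.5273  4.8196] open 0.014200778348864844
inc [-0.0027 -0.0011 -0.0004] twist -0.8130210772368979
[-0.0667 -0.4394  0.104 ]
```

{"method": "move_arm", "body": {
  "increments": [
    [0, 0, 0, 0.015],
    [0, 0, 0, 0.03],
    [0, 0, 0, 0.045],
    [0, 0, 0, 0.06],
    [0, 0, 0, 0.06]
  ]
}}

```text
time: 16.23
tool_pos: [0.5641, -0.2052, 0.1217]
tool_rot: [2.835, 1.57, 2.389]
contact_force: [-0.4, 1.6, 2.0]
opening: 0.0141
```

```bash
python3 st.py; python3 - <<'E'
from h import *
im=robot.read_camera('wrist')[:,:,::-1].copy();cv2.imwrite('pics/w10.png',im)
E
```

```text
t 16.225 tcp [ 0.5641 -0.2052  0.1217] yaw 64.42588625295744 q [-0.4766  0.574   1.4507  0.0003  1.1179 -1.6012] F [-0.4174  1.601   1.9977] open 0.014059799390918818
inc [-0.0033 -0.0019  0.0008] twist -0.8729018957840424
[ 0.2681 -0.3325  0.132 ]
```

View pics/w10.png

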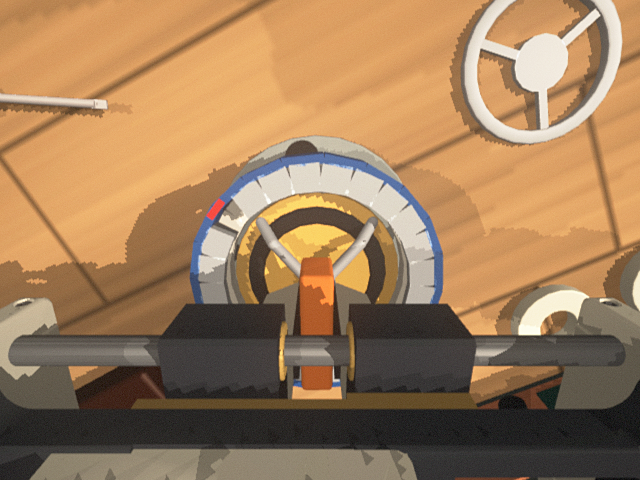

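The force dropped from about 5 N to 2 N, and in the image the rim has sunk. I'll hold here and check.

{"method": "move_arm", "body": {
  "increments": [
    [0, 0, 0, 0],
    [0, 0, 0, 0]
  ]
}}

```text
time: 16.52
tool_pos: [0.5641, -0.2054, 0.1218]
tool_rot: [-3.122, 1.57, 2.715]
contact_force: [-0.7, 1.8, 2.3]
opening: 0.0137
```

```bash
python3 st.py; python3 - <<'E'
from h import *
im=robot.read_camera('wrist')[:,:,::-1].copy()
a=cv2.imread('pics/w9.png')
cv2.imwrite('pics/cmp2.png',np.hstack([cv2.resize(k[140:310,180:460],(400,243),interpolation=cv2.INTER_CUBIC) for k in (a,im)]))
E
```

```text
t 16.525 tcp [ 0.5641 -0.2054  0.1218] yaw 64.43934622489223 q [-0.4768  0.5738  1.4505 -0.      1.1178 -1.6015] F [-0.7092  1.7866  2.279 ] open 0.013685626643882412
inc [-0.003  -0.0014  0.0004] twist -0.872677562918463
[ 0.3179 -0.2739  0.1726]
```

View pics/cmp2.png

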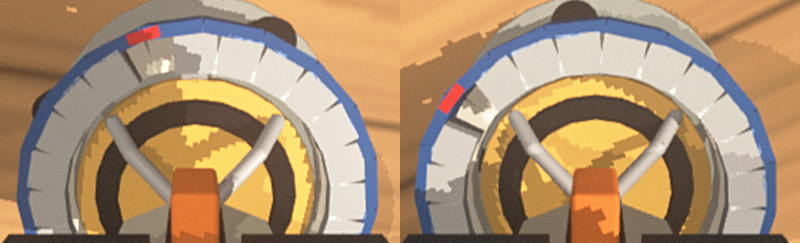

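{"method": "move_arm", "body": {
  "increments": [
    [0, 0, 0, 0],
    [0, 0, 0, 0],
    [0, 0, 0, 0],
    [0, 0, 0, 0],
    [0, 0, 0, 0]
  ],
  "gripper": 0.3
}}

```text
time: 17.2
tool_pos: [0.5643, -0.2057, 0.1219]
tool_rot: [-1.016, 1.571, -1.462]
contact_force: [-0.3, 1.0, -0.5]
opening: 0.0588
```

{"method": "move_arm", "body": {
  "increments": [
    [0, 0, 0, 0],
    [0, 0, 0, 0],
    [0, 0, 0, 0]
  ]
}}

```text
time: 17.58
tool_pos: [0.5643, -0.2056, 0.1219]
tool_rot: [-0.975, 1.571, -1.421]
contact_force: [-0.3, 0.3, -0.0]
opening: 0.0645
```

Released, and the force reads about zero. Next I'll raise straight up and check from above.

{"method": "move_arm", "body": {
  "increments": [
    [-0.08, 0, 0, 0],
    [-0.16, 0, 0, 0],
    [-0.24, 0, 0, 0],
    [-0.32, 0, 0, 0],
    [-0.35, 0, 0, 0]
  ]
}}

```text
time: 18.2
tool_pos: [0.5649, -0.2059, 0.2639]
tool_rot: [-0.049, 1.567, -0.495]
contact_force: [0.9, -0.3, -1.0]
opening: 0.0641
```

{"method": "move_arm", "body": {
  "increments": [
    [0, 0, 0, 0],
    [0, 0, 0, 0]
  ]
}}

```text
time: 18.45
tool_pos: [0.5638, -0.2053, 0.2603]
tool_rot: [3.118, 1.568, 2.672]
contact_force: [-0.3, -1.0, -0.2]
opening: 0.0643
```

```bash
python3 - <<'E'
from h import *
T=toolT();np.save('w11T.npy',T)
im=robot.read_camera('wrist')[:,:,::-1].copy();cv2.imwrite('pics/w11.png',im)
s=robot.read_camera('scene')[:,:,::-1];cv2.imwrite('pics/s11f.png',s);cv2.imwrite('pics/s11.png',cv2.resize(s[110:260,170:370],(800,600),interpolation=cv2.INTER_CUBIC))
hsv=cv2.cvtColor(im,cv2.COLOR_BGR2HSV);m=cv2.inRange(hsv,(3,150,90),(17,255,255));m[:150]=0;m[300:]=0;m[:,:250]=0;m[:,380:]=0
n,l,st,ce=cv2.connectedComponentsWithStats(m);i=1+np.argmax(st[1:,4]);print(st[i],ce[i])
E
```

```text
[ 301  189   36   83 1360] [317.4794 233.6831]
```

View pics/w11.png

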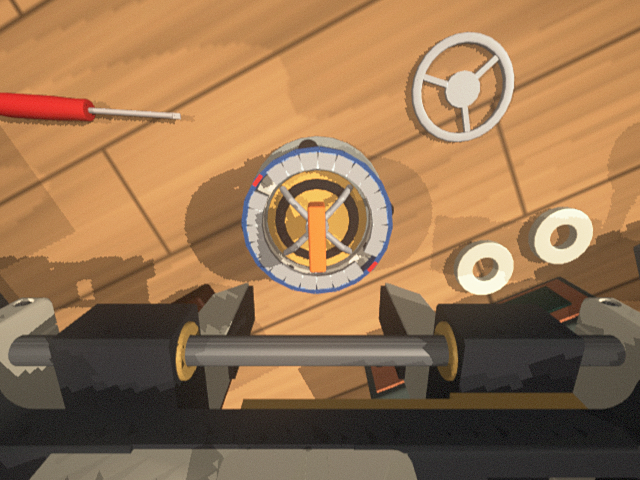

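View pics/s11.png

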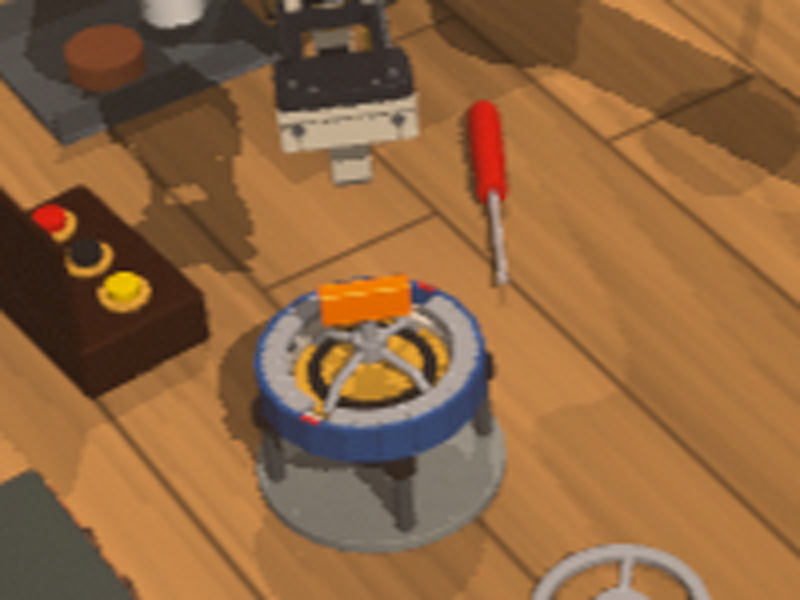

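```bash
python3 - <<'E'
import cv2,numpy as np
a=cv2.imread('pics/s11f.png')[172:197,245:277];b=cv2.imread('pics/w11.png')[190:280,275:360]
cv2.imwrite('pics/z.png',np.hstack([cv2.resize(a,(384,300),interpolation=cv2.INTER_NEAREST),cv2.resize(b,(283,300),interpolation=cv2.INTER_NEAREST)]))
E
```

```text
(no output)
```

View pics/z.png

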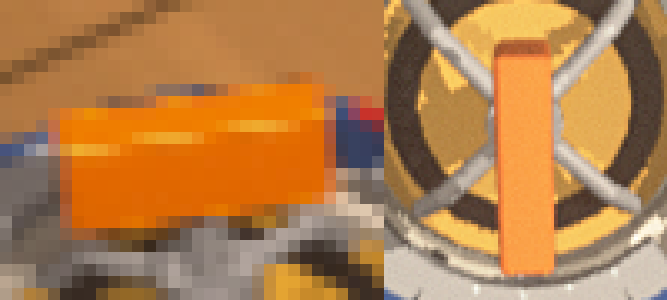

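```bash
python3 - <<'E'
from h import *
T=np.load('w11T.npy')
A=tri([ray('wrist',(316.4,206.2),T),ray('scene',(272.0,180.6))]);B=tri([ray('wrist',(317.9,272.2),T),ray('scene',(250.1,182.9))])
print(A,B,np.linalg.norm(A-B),(A+B)/2,'expected top z .154')
from ring import ringm
ringm('pics/w11.png','wrist',(235,140,400,300),T)
for v,uv in ((0,(316.4,206.2)),(1,(317.9,272.2))): print(plane('wrist',uv,.154,T))
go((.3,-.2,.3))
E
```

```text
[ 0.5369 -0.1928  0.1501] [ 0.5867 -0.2149  0.1534] 0.054619361236437944 [ 0.5618 -0.2038  0.1517] expected top z .154
wrist [252 174  11  13  62] [257.129  180.0161] [ 0.501  -0.2367  0.0995]
wrist [367 262  10  10  47] [371.7447 266.2553] [ 0.6254 -0.1742  0.0995]
blue ((316.3758544921875, 220.24830627441406), (142.0970916748047, 148.66018676757812), 86.07898712158203) [ 0.559  -0.2037  0.0995]
[ 0.537  -0.1931  0.154 ]
[ 0.5878 -0.216   0.154 ]
t 18.55 tcp [ 0.5638 -0.2054  0.2604] yaw 64.43098595715253 q [-0.4769  0.4632  1.2429 -0.0001  1.4381 -1.6015] F [-0.2292  0.8672  0.2169] open 0.06445862926607868
inc [-0.0974 -0.2725 -0.601 ] twist 0
```

{"method": "move_arm", "body": {
  "increments": [
    [0, 0.1, 0, 0],
    [0, 0.2, 0, 0],
    [0, 0.3, 0, 0],
    [0, 0.3, 0, 0],
    [0, 0.3, 0, 0]
  ]
}}

```text
time: 19.18
tool_pos: [0.6157, -0.0976, 0.2611]
tool_rot: [-2.563, 1.569, -3.009]
contact_force: [0.0, 1.1, 0.1]
opening: 0.0645
```

{"method": "move_arm", "body": {
  "increments": [
    [0, 0, 0, 0],
    [0, 0, 0, 0]
  ]
}}

```text
time: 19.42
tool_pos: [0.6158, -0.0983, 0.2619]
tool_rot: [-1.672, 1.571, -2.12]
contact_force: [0.3, 0.8, 0.8]
opening: 0.0645
```

```bash
python3 - <<'E'
from h import *
T=toolT();np.save('w12T.npy',T)
im=robot.read_camera('wrist')[:,:,::-1].copy();cv2.imwrite('pics/w12.png',im);print(T[:3,3],T[:3,0])
hsv=cv2.cvtColor(im,cv2.COLOR_BGR2HSV);m=cv2.inRange(hsv,(3,150,90),(17,255,255));m[:150]=0;m[300:]=0;m[:,:100]=0;m[:,260:]=0
n,l,st,ce=cv2.connectedComponentsWithStats(m);i=1+np.argmax(st[1:,4]);print(st[i])
x,y,w,h=st[i][:4];print(x-10,y-10);c=im[y-10:y+h+10,x-10:x+w+10];cv2.imwrite('pics/z12.png',cv2.resize(c,None,fx=6,fy=6,interpolation=cv2.INTER_NEAREST)[:600])
E
```

```text
[ 0.6158 -0.0983  0.2619] [-0.0001 -0.0002 -1.    ]
[ 150  199   53   71 2030]
140 189
```

View pics/w12.png

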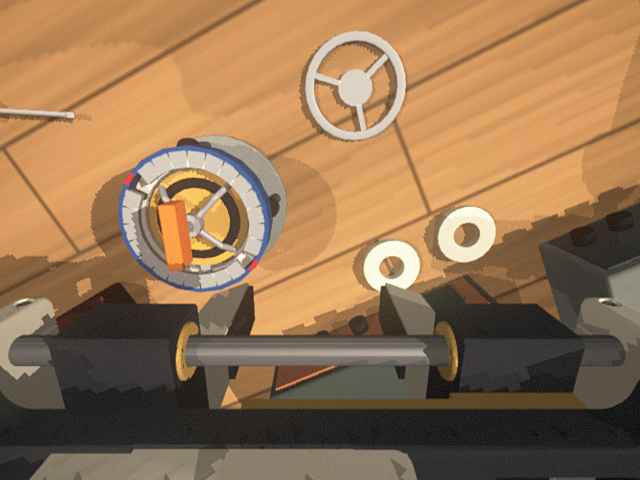

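View pics/z12.png

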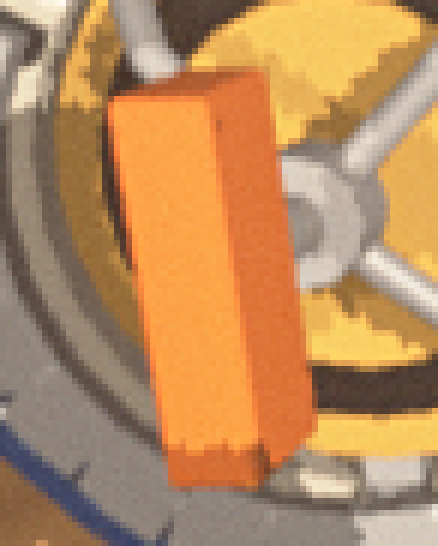

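```bash
python3 - <<'E'
from h import *
T=np.load('w11T.npy');U=np.load('w12T.npy')
f=lambda x,y:(140+x/6-.5,189+y/6-.5)
g=lambda x,y:(275+(x-384)/3.333-.5,190+y/3.333-.5)
R=[]
for a,b in ((g(495,54),f(108,100)),(g(550,54),f(208,97)),(g(500,274),f(170,488)),(g(554,274),f(262,484))):
    p=tri([ray('wrist',a,T),ray('wrist',b,U)]);R.append(p);print(p)
R=np.array(R);print(R.mean(0),'dz ends',R[2:,2].mean()-R[:2,2].mean())
E
```

```text
[ 0.5343 -0.1993  0.1528]
[ 0.5399 -0.1876  0.1522]
[ 0.5848 -0.2225  0.1527]
[ 0.5898 -0.21    0.1541]
[ 0.5622 -0.2048  0.153 ] dz ends 0.0008822339570112026
```

```bash
python3 -c "
from h import *
print(robot.observe()['contact_force'],robot.hand_in())"
```

```text
the job is handed in; nothing more can be done
[-0.2738 -0.8667 -0.3878] None
```

The driver is hanging in the blue ring with both lugs in their notches, let go of, and the job is handed in. The hand-in call gives no verdict, so the result rests on my own checks below.

I gripped the orange bar, lowered the lugs through the gaps and pressed with about 5 N. I then turned it clockwise in small steps. At about 52° the press force fell from about 5 N to 2 N, so I stopped turning, opened the fingers and backed away. I was clear of the ring at about 19.4 s.

| Check | Measured | Expected |
|---|---|---|
| Height of bar top face | 153 mm | 154 mm in the notches, 161 mm if still on the track |
| Height difference between bar ends | 0.9 mm (about 1°) | within 3.4° |
| Bar centre to ring axis | about 1.2 mm | within 5 mm |
| Ring angle at the end | 26.7° (red marks) | 26.7–27.0° before |

- **Disagreement:** a first, coarser height estimate using the scene camera gave 3.3 mm between the bar ends, about 3.4°. I put this down to its large pixels. Two wrist views taken 12 cm apart gave the level result above.
- **While carrying:** the driver tilted about 2° in the grip, and I corrected for that before lowering it through the gaps.
- **Bystanders:** I did not measure their positions again at the end. I saw no unexpected contact forces, and the ones in view (clamp ring, discs, screwdriver) looked undisturbed. The anvil and jar were not in the last pictures.

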